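# Reset the hob's gas cut-off with its two-button interlock

## Robot

A 6-joint arm with a two-finger parallel gripper is mounted at the origin on the work surface. World frame = base frame: x ahead of the robot, y to its left, z up, the work surface at z = 0. Lengths are in m, angles in degrees, forces in N, time in s.
With the tool pointing down it reaches from about 0.25 to 0.775 m from the base axis. Payload 4 kg.
Tool frame: the origin (TCP) lies at the very end of the fingers, on their centre line; the grasp point (between the pads) lies 19 mm behind it (ctrl.hold_point_z is the z of the grasp point in the tool frame, in m); z points along the fingers, y is the line along which they close (so a half turn about z gives the same grasp; the last joint's range is limited). The gripper opens to 85 mm and grips with 20 to 120 N. Pads are 22 mm wide; open, the fingers measure 114 mm over their backs; the gripper's body (76 mm by 85 mm) begins 54 mm behind the grasp point. The pads swing forward as they close: fully open they stand 13 mm farther back than shut.
Start: joints at [67.775, 4.996, 78.535, -0, 96.463, -5.907], TCP at [0.155, 0.528, 0.197] pointing down, gripper open.
Joint ranges: [-177.83, 177.83], [-43.37, 116.18], [15.69, 146.23], [-61.86, 241.86], [9.47, 152.12], [-147.06, 147.06]. Speed limits (degrees/s): [159.86, 159.86, 180, 180, 180, 180].

## Interface

Orientations are given as a 3x3 rotation matrix whose columns are the frame's x, y, z axes.
In Python, from cell import ctrl gives the robot as it stands.
- The arm moves only by the shell command python3 -m pendant 'ROWS'. ROWS is JSON, a list that holds one entry, the list of rows, each a list of 7 numbers: the opening, from 0 (shut) to 1 (fully open), then the shift along the world's x, y, z in m, then the turn, a rotation vector about the world's x, y, z in rad. A call has 1 to 12 rows; each row shifts and turns the commanded pose from where the row before left it; what a row does not reach is not made up. A row lasts 1/8 s, in which the tool goes at most 62.5 mm and 10.7 degrees, less where a joint would pass 70% of its speed; a pose out of reach is approached as far as the arm can. A call is refused whole if a number of a shift passes 0.0625 or a number of a turn 0.188, either way. A call with a gripper value outside its range is refused whole. The fingers move at their own pace and stop on an object; the grip force is fixed at half the most. Time passes only in rows, so rows that do not move let the fingers close. It gives the time, the measured TCP pose, the force, the opening and the grip force at its end, in the units of the state.
- ctrl.state(): the state, without advancing time (a new reading comes with each control period).
- ctrl.read_camera(name): name is "scene" or "side" or "wrist"; returns a dict with "image" (400x640x3 uint8, blue, green, red), "mtx" (3x3 intrinsics, pixels), "world_to_cam" (4x4, takes a point from world to camera coordinates); the wrist camera has in their place "hand_eye" (4x4, takes a point from camera to tool coordinates, whose origin is the TCP and whose axes are the flange's). Camera axes: x right, y down, z forward; pixel columns grow to the right and rows downward; lengths in m; the calibration is good to about 2 mm. A picture is of the moment at which its call begins: read the wrist's pose just before it. There is no depth.
- ctrl.finish_job(): hands the job in; it is judged then, once.
Trained networks look in a picture, given as the dict that the camera call returned (one of the last four; its "shot" number tells which), for a name from the list of things; names that differ only in an ending like _2 or _b are one class to them, and where a whole thing is asked for, a point or a joint stands for the part that bears it (a point fixed in the world has none). Each returns a list of dicts, best first, with "conf" (0 to 1); they miss things now and then, are a little off and sometimes report something else, mostly with a low value. They report only what shows in the picture. A call takes as long as a camera call.
- ctrl.look_for(query, picture): "location" ([x, y, z] in m, in world coordinates, good to about 4 mm: the middle of the surface that is visible of it).
- ctrl.cut_out(query, picture): "pixels" (400x640 bool, what is visible of it).
- ctrl.place_of(query, picture): "location" ([x, y, z] in m, in world coordinates, good to about 4 mm: a listed point, or the origin of a listed thing).
The state is a dict: "clock": time; "joints": joint angles; "qd": joint speeds; "joint_efforts": joint torques, N m; "tool_pos": TCP position; "tool_rot": TCP orientation; "wrist_force": force on the tool from outside, world axes, zero at the start; "ft_torque": the same for the moment, N m; "gripper_width": finger opening in m; "grasp_force": force on a finger pad.
Only numpy, scipy, OpenCV 4.12 (cv2) and the standard library are available. Lean on these libraries where they do the work, as an engineer would, in place of code of your own. Each camera call takes 0.05 s, during which the arm holds its last target. There are 200 camera calls.

## Task

The gas cut-off on the glass shelf over the hob has tripped. With one fingertip on each of its two buttons, press both fully down together and keep them down without letting up until the steel tongue has crept all the way out of the unit's side, then let go so that both buttons spring back up and the tongue stays out. Do not grasp or lift anything, do not press the top of the spice grinder, and leave the other things where they stand.

Things in the scene. Friction and masses are not known exactly. Their poses are not given: they have to be found in the camera images.
- reset_unit: gas cut-off reset unit: low white box fixed on the glass shelf (middle or either end), 78 (x) x 132 (y) x 47.5 mm high. Origin: centre of its underside, on the shelf; z up, y along the row of its two buttons, +x the long side (away from the robot) where the tongue comes out. Turned up to 0.6 rad. Neighbours 95 mm high at most stand 45 mm or more from its buttons.
- button_left_top (a point): centre of the flat top of the round steel push button at y = +30 mm on the unit, 29 mm across, 61 mm above the shelf when up (13.5 mm above the unit's top). The two buttons are 60 mm apart between centres, 31 mm between nearest edges. The point moves down with the button.
- button_right_top (a point): the same for the other, identical button, at y = -30 mm on the unit.
- button_left (a joint): left button's travel, m: 0 up, 0.007 fully down (stop). Spring 2 N at the start, 4.8 N at the stop. Counts as down past 0.0048. Each button has its own catch on the tongue, so the tongue moves only while both are down; if one is let up early the tongue stops and jams the buttons partly down.
- button_right (a joint): the same for the right button.
- tongue (a joint): travel of the tongue in m: 0 in (only its end shows, flush with the side), 0.032 fully out. While both buttons are down it creeps out by itself on a damped spring in about 3 s. Once fully out it stays out when the buttons are let go.
- tongue_tip (a point): middle of the tongue's outer edge. The tongue is a flat steel bar 40 mm wide and 6 mm thick, 30 mm above the shelf; it moves along the unit's +x, from 36 mm to 68 mm from the unit's centre.
- shelf: narrow glass shelf, 190 (x) x 880 (y) mm, 10 mm thick, its upper face 140 mm above the worktop, fixed on four steel legs at its ends. Origin: on the worktop under its centre; z up.
- canister: lime-green closed plastic canister, 84 mm across, 95 mm high, loose on the shelf; origin at the centre of its underside. A bystander.
- mortar: small wooden mortar, 86 mm across at the rim, 66 mm high, loose on the shelf; origin at the centre of its underside. A bystander.
- grinder: stainless spice grinder, 56 mm across, 137 mm high with its press top, loose near the +y end of the shelf; origin at the centre of its underside. A bystander.
- grinder_top (a joint): travel of the grinder's press top in m: 0 up, 0.008 pressed. Not to be pressed.
- tin_strip: two closed round tins, 56 mm across, stuck to an upright steel strip on a foot, 130 mm wide, 75 mm high, loose near the -y end of the shelf; origin at the centre of its foot's underside. A bystander.
- saucepan: small steel saucepan, 124 mm across, 60 mm high, on the hob's left front grate, 42 mm above the worktop; origin at the centre of its underside. A bystander.
- trivet: flat ring of hard silicone, 150 mm across, 9 mm thick, on the hob's right front grate, 42 mm above the worktop; origin at the centre of its underside. A bystander.
- wood_spoon: wooden spoon, 240 mm long, lying on the hob between the two front burners; origin near its middle. A bystander.

How it is judged:
By the outcome, as a careful person would: the job done as asked, in the order asked, and still so for the second after the job is handed in, with the robot touching nothing.
It also fails if it takes over 38 s, if anything falls off the work surface, if the arm or the gripper's body presses on something with over 40 N, if the wrist force passes 120 N, or if a joint passes its speed limit or range.

## Working session

There is one attempt and no reset: what is moved stays moved. The work goes in short steps, Python scripts to look and compute and a shell command to move; the robot and the scene stay as the last step left them, time stands still between calls to the robot, and variables do not carry over. Pictures are saved under pics/ and viewed, at most 11 in all, crops included, and the job is handed in when it is done.

```bash
mkdir -p pics
python3 - <<'E'
from cell import ctrl
import cv2,numpy as np
for n in ("scene","side"):
    p=ctrl.read_camera(n); cv2.imwrite(f"pics/{n}0.png",p["image"])
    for q in ("reset_unit","button_left_top","button_right_top","tongue_tip","canister","mortar","grinder","tin_strip","shelf"):
        r=ctrl.place_of(q,p); print(n,q,[(np.round(a["location"],4).tolist(),round(a["conf"],2)) for a in r[:2]])
s=ctrl.state();print(s["clock"],s["tool_pos"],s["tool_rot"],s["gripper_width"])
E
```

```text
scene reset_unit [([0.586, -0.2042, 0.1387], 0.94)]
scene button_left_top [([0.5734, -0.1806, 0.2007], 0.63)]
scene button_right_top [([0.5936, -0.2324, 0.201], 0.43)]
scene tongue_tip [([0.5706, -0.1791, 0.2033], 0.32)]
scene canister [([0.5715, 0.179, 0.1375], 0.71)]
scene mortar [([0.5826, -0.0151, 0.1399], 0.71), ([0.3652, 0.0111, 0.0046], 0.45)]
scene grinder [([0.5646, 0.3653, 0.14], 0.67)]
scene tin_strip [([0.5838, -0.3658, 0.1417], 0.61)]
scene shelf [([0.5795, -0.0136, 0.0005], 0.59)]
side reset_unit [([0.5841, -0.2038, 0.1417], 0.98)]
side button_left_top [([0.5658, -0.1777, 0.1984], 0.51)]
side button_right_top [([0.5976, -0.2348, 0.2008], 0.41)]
side tongue_tip []
side canister [([0.573, 0.1798, 0.1446], 0.95)]
side mortar [([0.5839, -0.0111, 0.1406], 0.61)]
side grinder [([0.5645, 0.3596, 0.1413], 0.61)]
side tin_strip [([0.5806, -0.3596, 0.1407], 0.94)]
side shelf [([0.5661, 0.3631, 0.141], 0.35)]
1.0 [0.15454457 0.52786202 0.19684076] [[-9.59724909e-01  2.80941444e-01  6.56836708e-05]
 [ 2.80941449e-01  9.59724907e-01  7.54406722e-05]
 [-4.18438434e-05  9.08555579e-05 -9.99999995e-01]] 0.0850487887758377
```

View pics/scene0.png

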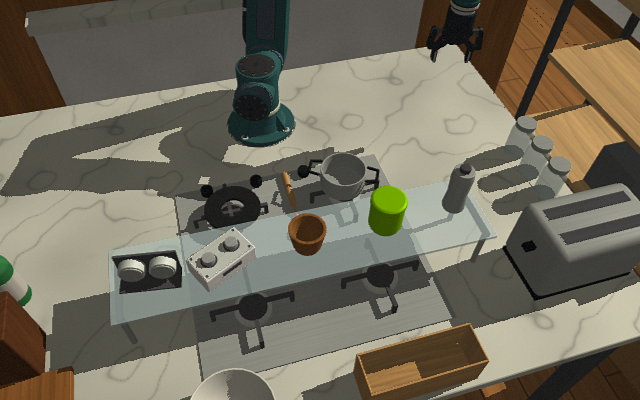

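```bash
python3 -m pendant '[[[1,0,0,0.0625,0,0,-0.18],[1,0,0,0.0625,0,0,-0.18],[1,0.03,-0.05,0.04,0,0,-0.18],[1,0.03,-0.05,0,0,0,-0.18],[1,0.03,-0.05,0,0,0,-0.18],[1,0.03,-0.05,0,0,0,-0.18],[1,0.03,-0.05,0,0,0,-0.18],[1,0.03,-0.05,0,0,0,-0.18],[1,0.03,-0.05,0,0,0,-0.18],[1,0.03,-0.05,0,0,0,-0.18],[1,0.03,-0.05,0,0,0,-0.18],[1,0.03,-0.05,0,0,0,-0.18]]]'
```

```text
clock: 2.5
tool_pos: [0.4517, 0.0318, 0.3575]
tool_rot: [[0.771, 0.637, 0.001], [0.637, -0.771, 0.0], [0.001, 0.001, -1.0]]
wrist_force: [-0.4, 0.8, -1.0]
gripper_width: 0.0853
grasp_force: 0.0
```

The picture shows the unit at (222,258), with its buttons at (208,260) and (231,243). The tin strip and mortar are its neighbours. Next I go over it and half-close the fingers.

```bash
python3 -m pendant '[[[0.53,0.03,-0.05,0,0,0,-0.12],[0.53,0.03,-0.05,0,0,0,-0.12],[0.53,0.03,-0.05,0,0,0,0],[0.53,0.03,-0.05,0,0,0,0],[0.53,0.01,-0.03,0,0,0,0],[0.53,0,0,0,0,0,0],[0.53,0,0,0,0,0,0]]]'
cat > m.py <<'E'
from cell import ctrl
import cv2,numpy as np,sys
s=ctrl.state();p=ctrl.read_camera("wrist");cv2.imwrite(sys.argv[1],p["image"])
T=np.eye(4);T[:3,:3]=s["tool_rot"];T[:3,3]=s["tool_pos"];W=T@p["hand_eye"]
print("tool",np.round(s["tool_pos"],4),"yaw y",np.degrees(np.arctan2(s["tool_rot"][1][1],s["tool_rot"][0][1])),"w",s["gripper_width"]); print("cam",W[:3,3],W[:3,2])
for q in ("reset_unit","button_left_top","button_right_top"):
    print(q,[(np.round(a["location"],4).tolist(),round(a["conf"],2)) for a in ctrl.place_of(q,p)[:2]])
    c=ctrl.cut_out(q,p)
    for a in c[:2]:
        m=a["pixels"].astype(np.uint8);v,u=np.nonzero(m);print("  cut",round(a["conf"],2),u.mean().round(1),v.mean().round(1),m.sum(),u.min(),u.max(),v.min(),v.max())
def world(u,v,z):
    d=W[:3,:3]@np.linalg.inv(p["mtx"])@[u,v,1];o=W[:3,3];return o+d*(z-o[2])/d[2]
for a in sys.argv[2:]:
    print(a,world(*map(float,a.split(","))))
np.savez("w.npz",W=W,K=p["mtx"])
E
python3 m.py pics/w1.png
```

```text
clock: 3.38
tool_pos: [0.5809, -0.1958, 0.3574]
tool_rot: [[0.897, 0.441, 0.0], [0.441, -0.897, 0.0], [0.0, -0.0, -1.0]]
wrist_force: [-0.6, -0.8, -0.2]
gripper_width: 0.045
grasp_force: 0.0
tool [ 0.5809 -0.1958  0.3574] yaw y -63.80421043041558 w 0.04498681608809876
cam [ 0.65066215 -0.15950488  0.53473072] [-0.27767666 -0.13562075 -0.95105346]
reset_unit [([0.5845, -0.205, 0.1404], 0.69), ([0.3544, -0.1543, 0.0413], 0.25)]
  cut 0.33 166.5 93.7 6622 120 216 49 138
  cut 0.3 244.2 250.0 3469 206 294 219 293
button_left_top [([0.5678, -0.178, 0.2031], 0.58)]
  cut 0.89 311.7 178.5 546 299 324 166 191
button_right_top [([0.5949, -0.2353, 0.2024], 0.88)]
  cut 0.63 365.7 177.3 534 353 379 165 190
  cut 0.41 243.0 250.3 3196 206 292 220 293
```

View pics/w1.png

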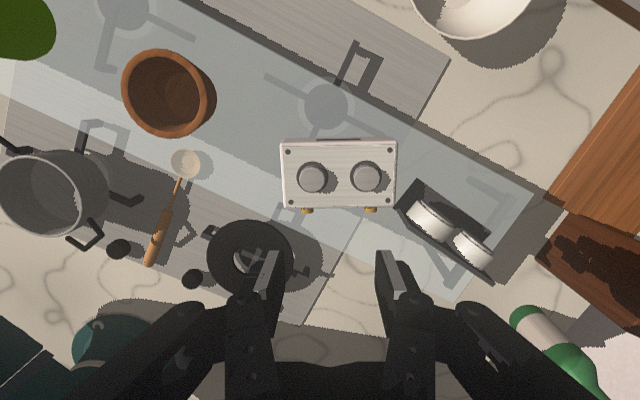

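Buttons' tops are at about (312,177) and (366,176). The fingertips are at about (275,255) and (388,255), parallel to the row of buttons.

```bash
cat > g.py <<'E'
import numpy as np,sys
f=np.load("w.npz");W,K=f["W"],f["K"]
for a in sys.argv[1:]:
    u,v,z=map(float,a.split(","));d=W[:3,:3]@np.linalg.inv(K)@[u,v,1];o=W[:3,3];x=o+d*(z-o[2])/d[2];print(a,x.round(4))
E
python3 g.py 311.7,177.5,.201 365.7,176.3,.201
python3 - <<'E'
import numpy as np
f=np.load("w.npz");W,K=f["W"],f["K"]
T=np.array([[.897,.441,0,.5809],[.441,-.897,0,-.1958],[0,0,-1,.3574],[0,0,0,1]])
for y in(-.037,-.0225,.0225,.037):
  for x in(-.011,.011):
   for z in (0,-.005):
    c=np.linalg.inv(W)@T@[x,y,z,1];u=K@c[:3];print(x,y,z,(u[:2]/u[2]).round(0))
E
```

```text
311.7,177.5,.201 [ 0.5699 -0.1772  0.201 ]
365.7,176.3,.201 [ 0.597  -0.2292  0.201 ]
-0.011 -0.037 0 [273. 251.]
-0.011 -0.037 -0.005 [272. 255.]
0.011 -0.037 0 [271. 218.]
0.011 -0.037 -0.005 [270. 221.]
-0.011 -0.0225 0 [297. 251.]
-0.011 -0.0225 -0.005 [296. 255.]
0.011 -0.0225 0 [295. 218.]
0.011 -0.0225 -0.005 [295. 221.]
-0.011 0.0225 0 [369. 251.]
-0.011 0.0225 -0.005 [370. 255.]
0.011 0.0225 0 [370. 218.]
0.011 0.0225 -0.005 [371. 221.]
-0.011 0.037 0 [392. 251.]
-0.011 0.037 -0.005 [394. 255.]
0.011 0.037 0 [394. 218.]
0.011 0.037 -0.005 [396. 221.]
```

```bash
python3 -c "
import cv2
i=cv2.imread('pics/w1.png')[190:340,220:440];cv2.imwrite('pics/c1.png',cv2.resize(cv2.convertScaleAbs(i,alpha=1.6,beta=20),None,fx=3.6,fy=3.6,interpolation=2))"
```

```text
(no output)
```

View pics/c1.png

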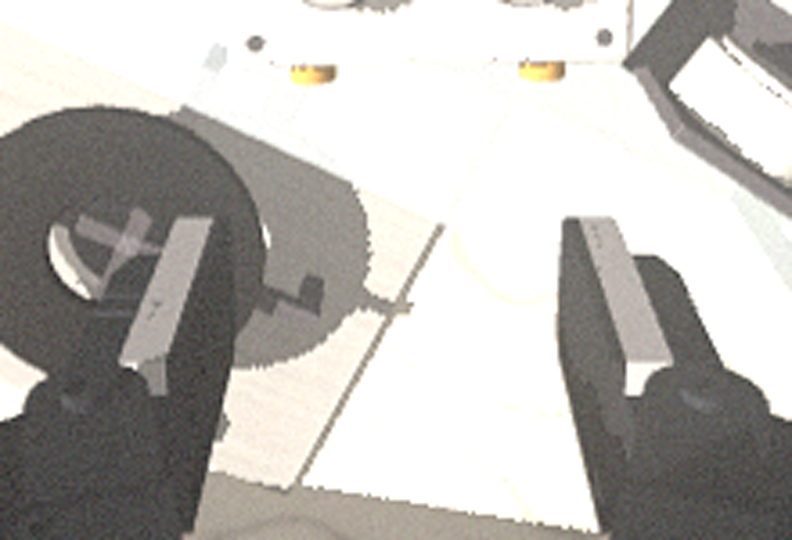

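The bright faces are the fingers' camera-facing sides, with tips at about (274,250) and (386,250) in the full frame. They appear farther back than the nominal TCP, so I will descend in steps and check with the side camera.

```bash
python3 -m pendant '[[[0.53,0.003,-0.008,-0.04,0,0,0.01],[0.53,0,0,-0.04,0,0,0],[0.53,0,0,-0.04,0,0,0],[0.53,0,0,-0.01,0,0,0],[0.53,0,0,0,0,0,0],[0.53,0,0,0,0,0,0]]]'
python3 m.py pics/w2.png
python3 - <<'E'
from cell import ctrl
import cv2,numpy as np
s=ctrl.state();R=np.array(s["tool_rot"]);t=np.array(s["tool_pos"])
out=[]
for n in("side","scene"):
    p=ctrl.read_camera(n);i=p["image"]
    def pr(X):
        c=p["world_to_cam"]@np.append(X,1);u=p["mtx"]@c[:3];return u[:2]/u[2]
    c=pr(t).round().astype(int);print(n,c)
    for y in(-.03,0,.03): print(pr(t+R@[0,y,0]))
    x0=min(max(c[0]-65,0),510);y0=min(max(c[1]-70,0),280)
    print("crop",x0,y0)
    out.append(cv2.resize(i[y0:y0+120,x0:x0+130],None,fx=3,fy=3,interpolation=2))
cv2.imwrite("pics/s2.png",np.hstack(out))
E
```

```text
clock: 4.47
tool_pos: [0.5851, -0.2047, 0.23]
tool_rot: [[0.893, 0.45, 0.004], [0.45, -0.893, -0.002], [0.003, 0.004, -1.0]]
wrist_force: [-0.5, 0.6, 0.4]
gripper_width: 0.0452
grasp_force: 0.0
tool [ 0.5851 -0.2047  0.23  ] yaw y -63.24610653596857 w 0.04521527141838143
cam [ 0.65372255 -0.16728819  0.40759718] [-0.2723825  -0.14061906 -0.95185821]
reset_unit [([0.581, -0.2039, 0.1391], 0.71)]
  cut 0.97 329.8 205.9 17882 239 420 154 264
  cut 0.46 199.0 279.8 2742 161 246 255 313
button_left_top [([0.5731, -0.1783, 0.199], 0.9)]
  cut 0.86 288.5 219.4 1293 268 308 199 239
button_right_top [([0.5981, -0.2345, 0.2013], 0.87)]
  cut 0.73 371.8 219.2 1305 353 392 199 239
side [387 209]
[376.86926628 204.53708729]
[386.61321241 208.68858064]
[396.73616783 213.00155421]
crop 322 139
scene [218 242]
[229.20968724 234.2854402 ]
[217.68503789 242.16941764]
[205.87625469 250.24777018]
crop 153 172
```

View pics/s2.png

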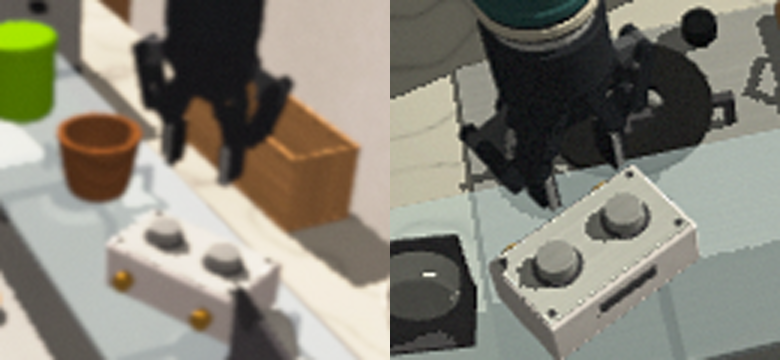

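View pics/w2.png

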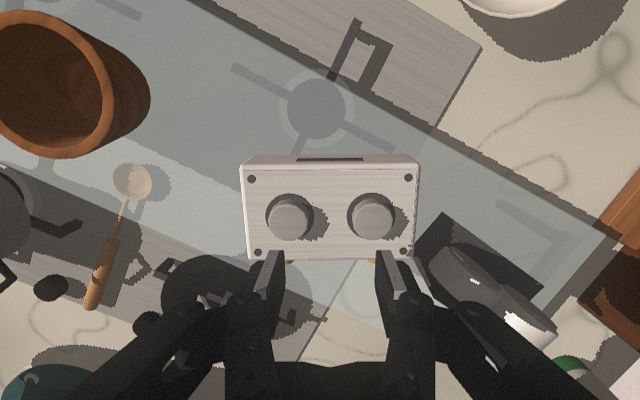

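The side and scene views show the tips about 8 px higher than the TCP projection. The tips are at side (380,199),(398,200), scene (230,227),(206,241) and wrist (273,250),(386,250). I'll triangulate them.

```bash
python3 - <<'E'
from cell import ctrl
import cv2,numpy as np
s=ctrl.state();R=np.array(s["tool_rot"]);t=np.array(s["tool_pos"])
P={}
for n in("side","scene"):
    p=ctrl.read_camera(n);P[n]=p["mtx"]@p["world_to_cam"][:3]
f=np.load("w.npz");P["wrist"]=f["K"]@np.linalg.inv(f["W"])[:3]
def tri(obs):
    A=[]
    for n,(u,v) in obs.items(): 
        M=P[n];A+=[(u*M[2]-M[0]),(v*M[2]-M[1])]
    A=np.array(A);A/=np.linalg.norm(A[:,:3],axis=1)[:,None]
    X=np.linalg.lstsq(A[:,:3],-A[:,3],rcond=None)[0];return X,A[:,:3]@X+A[:,3]
for L in({"side":(380,199),"scene":(230,227),"wrist":(275,251)},{"side":(398,200),"scene":(206,241),"wrist":(384,251)}):
    for k in (["side","scene"],["side","scene","wrist"]):
        X,r=tri({n:L[n] for n in k});print(X.round(4),"tool frame",(R.T@(X-t)).round(4),"res",r.round(4))
for L in({"wrist":(288.5,217.5)},{"wrist":(371.8,217.3)}): pass
E
python3 g.py 288.5,218,.201 371.8,217.8,.201
```

```text
[ 0.5731 -0.1771  0.2478] tool frame [ 0.0025 -0.0293 -0.0205] res [ 0.0049  0.0036  0.0029 -0.0053]
[ 0.5717 -0.1771  0.2485] tool frame [ 0.0012 -0.0299 -0.0212] res [ 0.0061  0.004   0.0033 -0.0038 -0.0017  0.002 ]
[ 0.6003 -0.2263  0.2624] tool frame [ 0.0046  0.0269 -0.0351] res [ 0.0003  0.0002  0.0002 -0.0003]
[ 0.6006 -0.2259  0.262 ] tool frame [ 0.005   0.0267 -0.0347] res [ 0.0002  0.0002 -0.0003 -0.0007 -0.0001 -0.0006]
288.5,218,.201 [ 0.5713 -0.1774  0.201 ]
371.8,217.8,.201 [ 0.5976 -0.2294  0.201 ]
```

```bash
python3 -m pendant '[[[0.53,0,0.001,-0.012,0,0,0],[0.53,0,0,-0.013,0,0,0],[0.53,0,0,0,0,0,0]]]'; python3 -m pendant '[[[0.53,0,0,-0.005,0,0,0],[0.53,0,0,0,0,0,0]]]'; python3 -m pendant '[[[0.53,0,0,-0.005,0,0,0],[0.53,0,0,0,0,0,0]]]'
python3 - <<'E'
from cell import ctrl
import cv2,numpy as np
out=[]
for n,(x,y) in(("side",(322,145)),("scene",(153,172))):
    out.append(cv2.resize(ctrl.read_camera(n)["image"][y:y+120,x:x+130],None,fx=3,fy=3,interpolation=2))
w=ctrl.read_camera("wrist")["image"][170:330,200:440]
out=np.hstack(out);w=cv2.resize(w,None,fx=1.5,fy=1.5)
c=np.zeros((600,780,3),np.uint8);c[:360]=out;c[360:600,:360]=w;cv2.imwrite("pics/s3.png",c)
E
```

```text
clock: 5.4
tool_pos: [0.5829, -0.2028, 0.1994]
tool_rot: [[0.893, 0.45, -0.004], [0.45, -0.893, 0.002], [-0.003, -0.004, -1.0]]
wrist_force: [0.4, -0.0, -0.7]
gripper_width: 0.0456
grasp_force: 0.0
clock: 5.65
tool_pos: [0.584, -0.2033, 0.1969]
tool_rot: [[0.893, 0.45, -0.0], [0.45, -0.893, 0.0], [-0.0, -0.0, -1.0]]
wrist_force: [0.2, -0.3, -0.1]
gripper_width: 0.0457
grasp_force: 0.0
clock: 5.9
tool_pos: [0.5839, -0.2033, 0.1917]
tool_rot: [[0.893, 0.45, -0.001], [0.45, -0.893, 0.0], [-0.0, -0.001, -1.0]]
wrist_force: [0.5, -0.1, 0.1]
gripper_width: 0.0453
grasp_force: 0.0
```

View pics/s3.png

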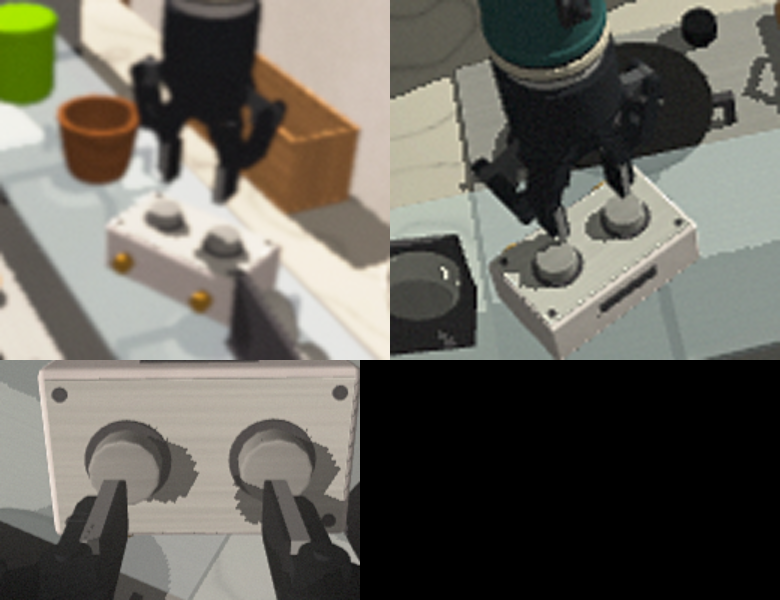

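The tips are still about 10 mm above the buttons and laterally symmetric on them. In the scene view they sit slightly to the robot side of the button centres. I'll keep stepping down and look for contact.

```bash
for i in 1 2 3; do :; done; python3 -m pendant '[[[0.53,0,0,-0.004,0,0,0],[0.53,0,0,0,0,0,0]]]' | grep -E "pos|force"; python3 -m pendant '[[[0.53,0,0,-0.003,0,0,0],[0.53,0,0,0,0,0,0]]]'| grep -E "pos|force"
python3 - <<'E'
from cell import ctrl
import cv2,numpy as np
out=[]
for n,(x,y) in(("side",(322,145)),("scene",(153,172))):
    out.append(cv2.resize(ctrl.read_camera(n)["image"][y:y+120,x:x+130],None,fx=3,fy=3,interpolation=2))
w=ctrl.read_camera("wrist")["image"][170:330,200:440]
out=np.hstack(out);w=cv2.resize(w,None,fx=1.5,fy=1.5)
c=np.zeros((600,780,3),np.uint8);c[:360]=out;c[360:600,:360]=w;cv2.imwrite("pics/s4.png",c)
E
```

```text
tool_pos: [0.5838, -0.2032, 0.1877]
wrist_force: [-0.2, -0.1, -0.1]
grasp_force: 0.0
tool_pos: [0.5839, -0.2033, 0.1847]
wrist_force: [-0.4, -0.9, 0.2]
grasp_force: 0.0
```

View pics/s4.png

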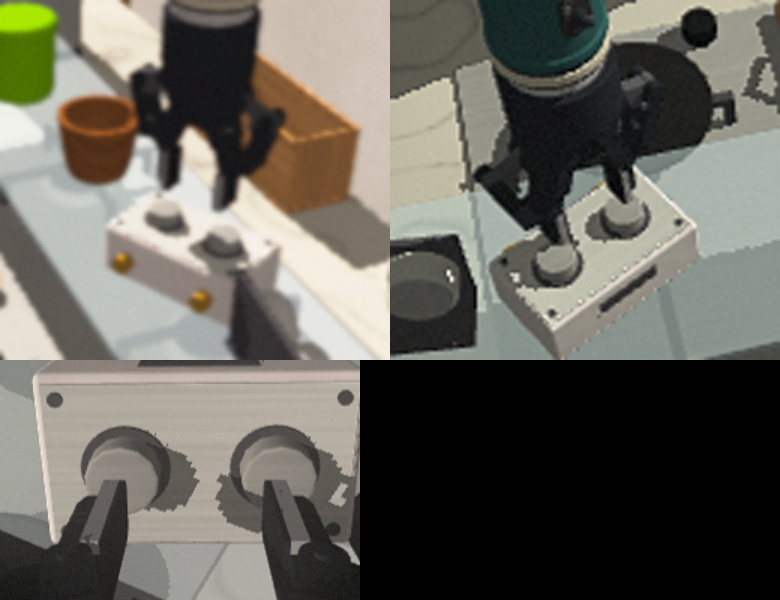

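In the wrist view the tips' front edges are at about v=480, which comes near the buttons' centre line. The fingers' bodies therefore lie toward the robot, so I shift about 8 mm along the unit's +x and descend to contact.

```bash
python3 -m pendant '[[[0.53,0.007,0.0035,0,0,0,0],[0.53,0,0,-0.003,0,0,0],[0.53,0,0,0,0,0,0]]]' | grep -E "pos|force"; python3 -m pendant '[[[0.53,0,0,-0.002,0,0,0],[0.53,0,0,0,0,0,0]]]'| grep -E "pos|force"; python3 -m pendant '[[[0.53,0,0,-0.002,0,0,0],[0.53,0,0,0,0,0,0]]]'| grep -E "pos|force"
```

```text
tool_pos: [0.5909, -0.1997, 0.1816]
wrist_force: [0.2, -1.2, 0.6]
grasp_force: 0.0
tool_pos: [0.5909, -0.1998, 0.1799]
wrist_force: [0.3, 0.4, -0.5]
grasp_force: 0.0
tool_pos: [0.5909, -0.1998, 0.1779]
wrist_force: [-0.1, 0.2, -0.4]
grasp_force: 0.0
```

```bash
cat > v.py <<'E'
from cell import ctrl
import cv2,numpy as np,sys
out=[]
for n,(x,y) in(("side",(322,145)),("scene",(153,172))):
    out.append(cv2.resize(ctrl.read_camera(n)["image"][y:y+90,x:x+130],None,fx=3,fy=3,interpolation=2))
w=ctrl.read_camera("wrist")["image"][180:290,220:420]
c=np.zeros((600,780,3),np.uint8);c[:270]=np.hstack(out);c[270:600,:600]=cv2.resize(w,None,fx=3,fy=3);cv2.imwrite(sys.argv[1],c)
E
python3 v.py pics/s5.png
```

```text
(no output)
```

View pics/s5.png

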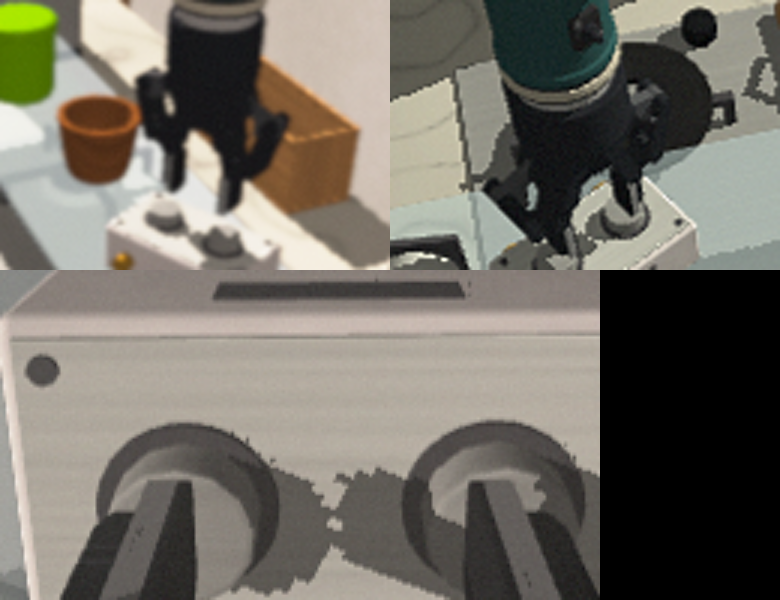

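Both tips now lie over the button caps, with their front edges just past the centres, and are still a few mm above. I'll continue down.

```bash
python3 -m pendant '[[[0.53,0,0,-0.002,0,0,0],[0.53,0,0,0,0,0,0]]]' | grep -E "pos|force"; python3 -m pendant '[[[0.53,0,0,-0.002,0,0,0],[0.53,0,0,0,0,0,0]]]'| grep -E "pos|_force:"; python3 -m pendant '[[[0.53,0,0,-0.002,0,0,0],[0.53,0,0,0,0,0,0]]]'| grep -E "pos|_force:"
```

```text
tool_pos: [0.5909, -0.1998, 0.1759]
wrist_force: [0.2, -0.3, 0.1]
grasp_force: 0.0
tool_pos: [0.5909, -0.1998, 0.1739]
wrist_force: [0.1, 0.2, 0.1]
grasp_force: 0.0
tool_pos: [0.5909, -0.1998, 0.1719]
wrist_force: [0.1, -0.6, -0.8]
grasp_force: 0.0
```

```bash
python3 -m pendant '[[[0.53,0,0,-0.002,0,0,0],[0.53,0,0,0,0,0,0]]]' | grep -E "pos|_force:"; python3 -m pendant '[[[0.53,0,0,-0.0015,0,0,0],[0.53,0,0,0,0,0,0]]]'| grep -E "pos|_force:"; python3 v.py pics/s6.png
```

```text
tool_pos: [0.5909, -0.1998, 0.1699]
wrist_force: [0.4, 0.5, 0.1]
grasp_force: 0.0
tool_pos: [0.591, -0.1998, 0.1685]
wrist_force: [-0.4, 0.1, 1.4]
grasp_force: 0.0
```

View pics/s6.png

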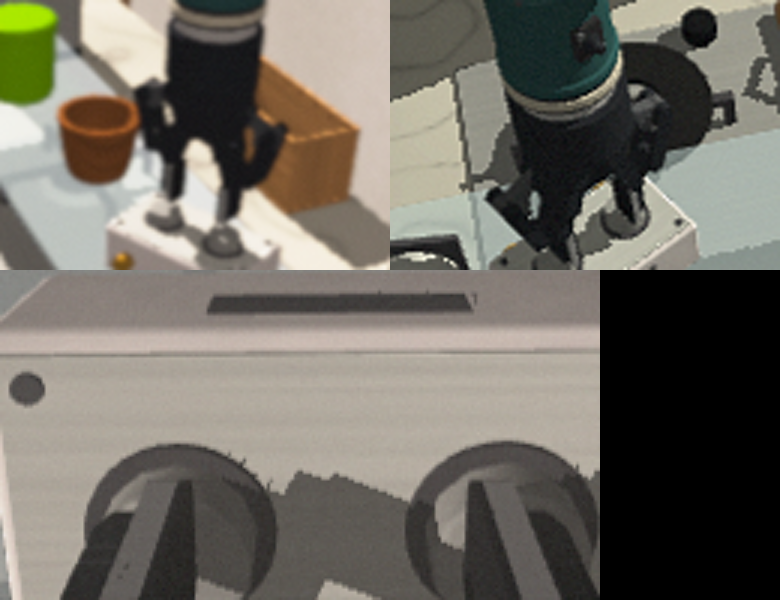

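The tips are at the button caps, inside their outlines. Pressing both now.

```bash
python3 -m pendant '[[[0.53,0,0,-0.003,0,0,0],[0.53,0,0,-0.003,0,0,0],[0.53,0,0,0,0,0,0]]]' | grep -E "clock|pos|_force:"; python3 -m pendant '[[[0.53,0,0,-0.002,0,0,0],[0.53,0,0,0,0,0,0]]]'| grep -E "pos|_force:";python3 -c "
from cell import ctrl
s=ctrl.state();print(s['wrist_force'],s['ft_torque'],s['gripper_width'])"
```

```text
clock: 9.5
tool_pos: [0.5912, -0.1999, 0.1634]
wrist_force: [-0.5, 0.9, 3.4]
grasp_force: 1.6
tool_pos: [0.5912, -0.1999, 0.1618]
wrist_force: [-2.1, 0.5, 5.2]
grasp_force: 2.5
[-2.08353372  0.54601232  5.18014658] [0.07944204 0.21477631 0.01916502] 0.04499959956306838
```

```bash
python3 -m pendant '[[[0.53,0,0,-0.002,0,0,0],[0.53,0,0,-0.002,0,0,0],[0.53,0,0,-0.002,0,0,0],[0.53,0,0,0,0,0,0]]]' | grep -E "clock|pos|force:"; python3 -m pendant '[[[0.53,0,0,-0.001,0,0,0],[0.53,0,0,0,0,0,0]]]'| grep -E "pos|force:"
```

```text
clock: 10.25
tool_pos: [0.5913, -0.1999, 0.1573]
wrist_force: [-2.9, 0.9, 8.3]
grasp_force: 4.5
tool_pos: [0.5913, -0.2, 0.1573]
wrist_force: [-4.7, 1.5, 11.6]
grasp_force: 5.9
```

The stop is reached. I'll add a little margin, then hold and watch the tongue.

```bash
python3 -m pendant '[[[0.53,0,0,-0.001,0,0,0],[0.53,0,0,-0.001,0,0,0],[0.53,0,0,0,0,0,0],[0.53,0,0,0,0,0,0],[0.53,0,0,0,0,0,0],[0.53,0,0,0,0,0,0],[0.53,0,0,0,0,0,0],[0.53,0,0,0,0,0,0],[0.53,0,0,0,0,0,0],[0.53,0,0,0,0,0,0],[0.53,0,0,0,0,0,0],[0.53,0,0,0,0,0,0]]]' | grep -E "clock|pos|force:"
cat > t.py <<'E'
from cell import ctrl
import numpy as np,cv2,sys
for n in("scene","wrist"):
    p=ctrl.read_camera(n)
    print([(np.round(a["location"],4).tolist(),round(a["conf"],2)) for a in ctrl.place_of("tongue_tip",p)[:2]])
    cv2.imwrite(sys.argv[1]+n+".png",p["image"])
E
python3 t.py pics/t1
python3 -m pendant '[[[0.53,0,0,0,0,0,0],[0.53,0,0,0,0,0,0],[0.53,0,0,0,0,0,0],[0.53,0,0,0,0,0,0],[0.53,0,0,0,0,0,0],[0.53,0,0,0,0,0,0],[0.53,0,0,0,0,0,0],[0.53,0,0,0,0,0,0],[0.53,0,0,0,0,0,0],[0.53,0,0,0,0,0,0],[0.53,0,0,0,0,0,0],[0.53,0,0,0,0,0,0]]]' | grep -E "clock|pos|force:"; python3 t.py pics/t2
python3 -m pendant '[[[0.53,0,0,0,0,0,0],[0.53,0,0,0,0,0,0],[0.53,0,0,0,0,0,0],[0.53,0,0,0,0,0,0],[0.53,0,0,0,0,0,0],[0.53,0,0,0,0,0,0],[0.53,0,0,0,0,0,0],[0.53,0,0,0,0,0,0],[0.53,0,0,0,0,0,0],[0.53,0,0,0,0,0,0],[0.53,0,0,0,0,0,0],[0.53,0,0,0,0,0,0]]]' | grep -E "clock|pos|force:"; python3 t.py pics/t3; python3 -c "
import cv2,numpy as np
a=[cv2.resize(cv2.imread(f'pics/t{i}wrist.png')[100:300,200:440],(260,217)) for i in (1,2,3)]
b=[cv2.resize(cv2.imread(f'pics/t{i}scene.png')[200:320,160:290],(260,240)) for i in (1,2,3)]
cv2.imwrite('pics/t.png',np.vstack([np.hstack(a),np.hstack(b)]))"
```

```text
clock: 12.0
tool_pos: [0.5914, -0.2, 0.1572]
wrist_force: [-5.6, 2.6, 16.8]
grasp_force: 8.4
[([0.6368, -0.1778, 0.1669], 0.51)]
[([0.6413, -0.1787, 0.1666], 0.62)]
clock: 13.7
tool_pos: [0.5914, -0.2, 0.1572]
wrist_force: [-5.2, 1.7, 17.9]
grasp_force: 8.4
[([0.6429, -0.1738, 0.1669], 0.53)]
[([0.6467, -0.1778, 0.1683], 0.62)]
clock: 15.4
tool_pos: [0.5914, -0.2, 0.1572]
wrist_force: [-5.6, 1.9, 16.3]
grasp_force: 8.4
[([0.6407, -0.1716, 0.1689], 0.5)]
[([0.6463, -0.1754, 0.1677], 0.88)]
```

View pics/t.png

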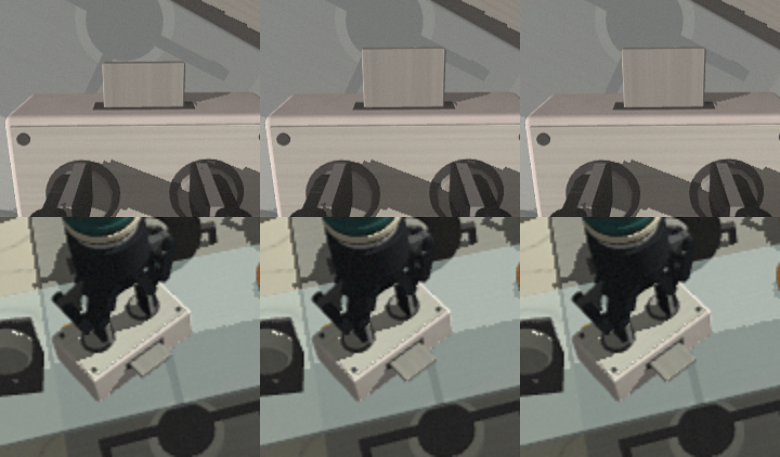

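The tongue is out and no longer moving: the second and third frames match, and its tip is about 68 mm from the unit's centre. I'll release straight up.

```bash
python3 -m pendant '[[[0.53,0,0,0.01,0,0,0],[0.53,0,0,0.02,0,0,0],[0.53,0,0,0.04,0,0,0],[0.53,0,0,0.05,0,0,0],[0.53,0,0,0.05,0,0,0],[0.53,0,0,0,0,0,0],[0.53,0,0,0,0,0,0],[0.53,0,0,0,0,0,0]]]'| grep -E "clock|pos|force:"
python3 t.py pics/t4
python3 - <<'E'
from cell import ctrl
import numpy as np
for n in("wrist","side"):
    p=ctrl.read_camera(n)
    for q in("button_left_top","button_right_top","mortar","tin_strip"):
        print(n,q,[(np.round(a["location"],4).tolist(),round(a["conf"],2)) for a in ctrl.place_of(q,p)[:1]])
E
```

```text
clock: 16.6
tool_pos: [0.5905, -0.1996, 0.3189]
wrist_force: [-0.2, 0.8, 0.1]
grasp_force: 0.0
[([0.6446, -0.1735, 0.1685], 0.76)]
[([0.6422, -0.176, 0.1667], 0.89), ([0.5856, -0.3611, 0.1377], 0.16)]
wrist button_left_top [([0.5688, -0.1801, 0.2014], 0.84)]
wrist button_right_top [([0.5972, -0.2382, 0.1994], 0.7)]
wrist mortar [([0.5825, -0.0096, 0.1391], 0.8)]
wrist tin_strip [([0.5868, -0.3603, 0.1393], 0.58)]
side button_left_top [([0.5712, -0.1776, 0.2], 0.56)]
side button_right_top [([0.5989, -0.2357, 0.1974], 0.65)]
side mortar [([0.5816, -0.0132, 0.1427], 0.62)]
side tin_strip [([0.5815, -0.3621, 0.1401], 0.96)]
```

View pics/t4wrist.png

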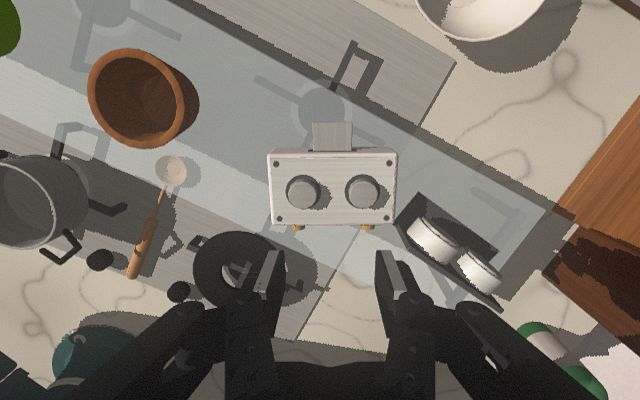

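The tongue is out at (332,136), both buttons are up at (303,191) and (363,191), and the neighbours have not moved.

```bash
python3 -c "
from cell import ctrl
print(ctrl.finish_job())"
```

```text
the job is handed in; nothing more can be done
None
```

The job is handed in: both buttons were held fully down together until the tongue was all the way out; after release the last picture shows them back up, the tongue still out and its neighbours unmoved.

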